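Shut down a downdraft bench at its control desk

TASK

Shut the downdraft sanding bench down for the night at its control desk: with a fingertip lightly press the red fan-stop button all the way in, where it stays, then, with the fan stopped, tap the blue filter-clean button well in and let it spring back, and last press the raised end of the white lamp paddle so that it tips right over to off. Press gently and pick nothing up, never tap filter-clean while the fan still runs, and leave the bracket, the brush and the jar undisturbed.

Things in the scene. Friction and masses are not known exactly. Their poses are not given: they have to be found in the camera images.
- desk: Grey control desk, 360 mm wide, 210 deep, 50 thick, fixed on a stand. Origin: on the bench under mid-panel; x away from the operator side (up the slope), y left, z up. Panel slopes down towards -x by 0.26 rad; face 80 mm above the bench at the origin, 53 at the front, 107 at the rear edge. Gauge (100 mm across, 12 high) at y = +115; black modules at y = +22, -54, -130, in any order.
- fan_module: Black switch module 150 mm (up the slope) by 72 mm, 3 mm thick, fixed on the panel: green start button above, red stop button below, fan symbol at the top. Origin: on the panel face, module centre; axes as the desk's (not tilted with the panel).
- clean_module: Black module of the same size: amber pilot light (12 mm high) above, blue filter-clean button below. Origin and axes likewise.
- lamp_module: Black module of the same size: white lamp paddle in a grey frame 80 by 44 mm that stands 7 mm off the panel. Origin and axes likewise.
- fan_stop_top (a point): Centre of the top face of the red fan-stop button, 29 mm across, standing 18 mm off its module when out. z points straight out of the sloping panel: press along -z. The point moves with the button. A green start button of the same size lies 50 mm up the slope and pops out as the red one goes in.
- fan_stop (a joint): Travel of the red button in m: 0 = out (fan running, as at the start), 0.007 = fully in (fan stopped). It needs about 2 N and stays where it is pushed. When it is in, its head gives up to 6 mm more under the finger (5 N at 3 mm) and springs back by that much.
- filter_clean_top (a point): Centre of the top face of the blue filter-clean button, 29 mm across, standing 18 mm off its module when out. z points straight out of the sloping panel: press along -z. The point moves with the button.
- filter_clean (a joint): Travel of the blue button in m: 0 = out, 0.013 = fully in. It is sprung: 1 N to start, 3.5 N at 5 mm, 7.5 N fully in, and comes back out by itself. A tap counts once it is more than 5 mm in.
- lamp_off_end (a point): Point on the top face of the white paddle (66 mm up the slope by 33 mm wide), 26 mm from its pivot towards the operator-side (-x) end, which is raised at the start. It is 24 mm off the panel at the start, 16 mm with the lamp off; press straight into the panel. Its z is the paddle's normal, 0.16 rad off the panel's at the start. The point moves with the paddle.
- lamp_paddle (a joint): Angle of the lamp paddle in rad: 0 = on (operator-side end raised, as at the start), 0.32 = off (that end down). It moves stiffly (1 to 2 N at the named point, which goes down 8 mm) and stays where it is pushed. Once over, its face gives up to 4 mm more under the finger (6 N) and springs back by that much.
- bracket: Loose bystander: L-shaped machined aluminium bracket, 70 by 45 mm, 42 mm high, on the bench in front of the desk. Origin: centre of its underside.
- brush: Loose bystander: hand brush, 200 mm long, 42 mm wide, 20 mm high, lying along its own x (handle to -x) on the bench beyond the gauge end of the desk. Origin: at mid-length, on its underside.
- jar: Loose bystander: yellow screw-top jar, 60 mm across, 85 mm high, standing beyond the other end of the desk. Origin: centre of its underside.

How it is judged:
By the outcome, as a careful person would: the job done as asked, in the order asked, and still so for the second after the job is handed in, with the robot touching nothing.
It also fails if it takes over 42 s, if anything falls off the work surface, if the arm or the gripper's body presses on something with over 40 N, if the wrist force passes 120 N, or if a joint passes its speed limit or range.

ROBOT

A 6-joint arm with a two-finger parallel gripper is mounted at the origin on the work surface. World frame = base frame: x ahead of the robot, y to its left, z up, the work surface at z = 0. Lengths are in m, angles in rad, forces in N, time in s.
With the tool pointing down it reaches from about 0.3 to 0.775 m from the base axis. Payload 14.6 kg.
Tool frame: the origin (TCP) lies between the finger pads; the fingertips stand 19 mm ahead of it and the grasp point (between the pads) is the TCP (ctrl.finger_overhang is the distance from the TCP to the fingertips, in m); z points along the fingers, y is the direction in which the jaws open and shut (so a half turn about z gives the same grasp; the last joint's range is limited). The gripper opens to 94 mm and grips with 3 to 60 N. Pads are 16 mm wide; open, the fingers measure 119 mm over their backs; the gripper's body (75 mm by 177 mm) begins 78 mm behind the grasp point.
Start: joints at [-1.233, 0.3, 1.521, -0, 1.321, -0.067], TCP at [0.217, -0.506, 0.224] pointing down, gripper open.
Joint ranges: [-3.03, 3.03], [-0.79, 2.21], [0.23, 2.52], [-1.04, 4.18], [0, 3.07], [-2.55, 2.55]. Speed limits (rad/s): [2.22, 2.22, 2.57, 3.14, 3.14, 3.14].

INTERFACE

Orientations are given as [roll, pitch, yaw] about the fixed x, y, z axes, in that order (R = Rz(yaw) Ry(pitch) Rx(roll)).
In Python, from station import ctrl gives the robot as it stands.
- The arm moves only by the tool send_rows, never from a script. Its argument "series" is a list of rows, each a list of 7 numbers: the turn, a rotation vector about the tool's x, y, z in degrees, then the shift along the tool's x, y, z in m, then the gripper's target within -1 to 1 (fully open at 1, half-way at 0, shut at -1). A call has 1 to 8 rows; each row is the pose to reach, as a shift and turn from the pose commanded when the call began, along the tool's axes at that moment; what a row does not reach only later rows make up. A row lasts 1/10 s, in which the tool goes at most 50 mm and 8.59 degrees, less where a joint would pass 70% of its speed; a pose out of reach is approached as far as the arm can. A call with a gripper value outside its range is refused whole. The fingers move at their own pace and stop on an object; "force" is the grip in N (left out, the last holds). Time passes only in rows, so rows that repeat a pose let the fingers close. It gives the time, the measured TCP pose, the force and the opening at its end, in the units of the state.
- ctrl.get_obs(): the state, without advancing time (a new reading comes with each control period).
- ctrl.camera(name): name is "scene" or "top" or "wrist"; returns a dict with "pixels" (420x560x3 uint8, red, green, blue), "z_map" (420x560 float32, m along the optical axis (not along the pixel's ray), 0 where there is no reading), "fov_y" (degrees; the focal length in pixels is half the picture's height over the tangent of half this angle, whatever the lens; pixels are square), "cx", "cy" (the principal point, pixels), "R" (3x3) and "t" (3): a world point X has camera coordinates R X + t. Camera axes: x right, y down, z forward; pixel columns grow to the right and rows downward; lengths in m; the calibration is good to about 2 mm. A picture is of the moment at which its call begins.
- ctrl.hand_in(): hands the job in, once; it reports no verdict.
The state is a dict: "time_s": time; "qpos": joint angles; "joint_vel": joint speeds; "tau": joint torques, N m; "ee_pos": TCP position; "eef_rot": TCP orientation; "force": force on the tool from outside, world axes, zero at the start; "moment": the same for the moment, N m; "grip_width": finger opening in m.
Only numpy, scipy, OpenCV 4.12 (cv2) and the standard library are available. Lean on these libraries where they do the work, as an engineer would, in place of code of your own. Each camera call takes 0.05 s, during which the arm holds its last target.

## Working session

There is one attempt and no reset: what is moved stays moved. The work goes in short steps, Python scripts to look and compute and a tool call to move; the robot and the scene stay as the last step left them, time stands still between calls to the robot, and variables do not carry over. Pictures are saved under pics/ and viewed, and the job is handed in when it is done.

Besides the shell and the picture viewer there is one more tool, called after "Call:" as name(argument=value, ...) on one line, values as JSON. send_rows: Moves the arm, as the interface text tells. Its arguments: {"type":"object","properties":{"series":{"type":"array"},"force":{"type":"number"}},"required":["series"]}

```bash
ls; mkdir -p pics; python3 - <<'E'
from station import ctrl
import cv2,pickle
print(ctrl.get_obs(), ctrl.finger_overhang)
for n in ("scene","top"):
    c=ctrl.camera(n); pickle.dump(c,open(f"{n}0.pkl","wb"))
    cv2.imwrite(f"pics/{n}0.png",c["pixels"][:,:,::-1]); print(n,c["fov_y"],c["cx"],c["cy"],c["R"],c["t"])
E
```

```text
pics
{'time_s': 0.0, 'qpos': array([-1.23260163e+00,  3.00439240e-01,  1.52159896e+00, -3.16823085e-06,
        1.32068010e+00, -6.65945065e-02]), 'joint_vel': array([ 2.43020306e-05,  1.08873354e-03,  1.85760175e-03, -7.80627708e-04,
        4.99582346e-04,  3.78694440e-04]), 'tau': array([-1.61739157e-03, -5.31820428e+01, -3.52734804e+01,  7.07103079e-02,
        2.42884067e-02, -1.09568807e-04]), 'ee_pos': array([ 0.21652215, -0.50532203,  0.22389623]), 'eef_rot': array([-3.14046930e+00, -7.18443660e-05,  4.04789953e-01]), 'force': array([-0.69380984,  0.41217556, -0.2351518 ]), 'moment': array([ 0.0168676 , -0.04840818,  0.00649372]), 'grip_width': 0.09412846824998516} 0.019
scene 55.38360333484009 282.17833574818513 211.42263449710313 [[ 0.200096    0.97972432 -0.01009169]
 [ 0.82080099 -0.17324464 -0.54430876]
 [-0.53502087  0.10063073 -0.83882425]] [-0.16093968 -0.38171245  1.139912  ]
top 46.963071303719346 284.70934599566823 215.15207926215538 [[ 0.02370362 -0.99962025  0.01405341]
 [-0.99185289 -0.02527475 -0.12485605]
 [ 0.12516383 -0.01097937 -0.99207533]] [0.05428025 0.54604069 1.04358031]
```

View pics/scene0.png

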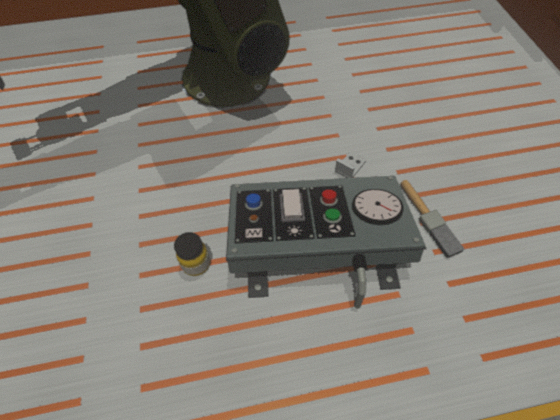

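View pics/top0.png

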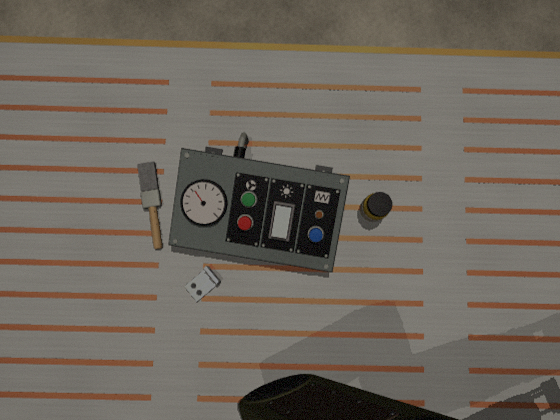

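The desk sits askew in both views. The fan module is next to the gauge (red at top-view (245,222)), the lamp module is in the middle (paddle at (282,222)), and the clean module is at the right (blue at (316,233)). The bracket is in front of the desk at (202,283), the brush is on the left and the jar on the right.

```bash
cat > h.py <<'E'
import numpy as np,cv2,pickle
from scipy.optimize import least_squares
def f(c): return 210/np.tan(np.radians(c["fov_y"])/2)
def ray(c,u,v):
    d=np.array([(u-c["cx"])/f(c),(v-c["cy"])/f(c),1.]); return -c["R"].T@c["t"], c["R"].T@d
def proj(c,X):
    p=c["R"]@X+c["t"]; return np.array([c["cx"]+f(c)*p[0]/p[2],c["cy"]+f(c)*p[1]/p[2]])
def blob(c,lo,hi,box):
    h=cv2.cvtColor(c["pixels"],cv2.COLOR_RGB2HSV); m=cv2.inRange(h,lo,hi)
    k=np.zeros_like(m);x0,y0,x1,y1=box;k[y0:y1,x0:x1]=m[y0:y1,x0:x1]
    n,l,s,ce=cv2.connectedComponentsWithStats(k); i=1+np.argmax(s[1:,4]); return ce[i],s[i],l==i
def tri(a,ua,b,ub):
    A=np.zeros((3,3));B=np.zeros(3)
    for c,u in((a,ua),(b,ub)):
        o,d=ray(c,*u);d/=np.linalg.norm(d);P=np.eye(3)-np.outer(d,d);A+=P;B+=P@o
    return np.linalg.solve(A,B)
E
python3 - <<'E'
from h import *
S=pickle.load(open("scene0.pkl","rb"));T=pickle.load(open("top0.pkl","rb"))
col={"red":((0,150,60),(8,255,255)),"green":((50,90,30),(90,255,255)),"blue":((100,120,50),(130,255,255)),"white":((0,0,120),(180,60,255))}
bx={"red":((310,180,350,212),(232,208,260,238)),"green":((315,200,350,228),(235,188,262,212)),"blue":((240,188,268,215),(303,220,330,248)),"white":((277,185,306,222),(268,200,298,242))}
P={}
for k in col:
    s=blob(S,*col[k],bx[k][0]);t=blob(T,*col[k],bx[k][1])
    P[k]=tri(S,s[0],T,t[0])
    def dz(c,u):
        o,d=ray(c,*u); return o+d*np.median(c["z_map"][int(u[1])-1:int(u[1])+3,int(u[0])-1:int(u[0])+3])
    print(k,s[0].round(1),s[1],t[0].round(1),t[1],P[k].round(4),dz(S,s[0]).round(4),dz(T,t[0]).round(4))
for a,b in(("red","blue"),("red","green")):
    d=P[b]-P[a];print(a,b,np.linalg.norm(d),np.arctan2(d[1],d[0]),d)
for n,c in(("s",S),("t",T)):
    cv2.imwrite(f"pics/{n}_crop.png",cv2.resize(c["pixels"][(170 if n=="s" else 140):(270 if n=="s" else 300),(220 if n=="s" else 160):(430 if n=="s" else 360),::-1],None,fx=3.5,fy=3.5,interpolation=cv2.INTER_CUBIC))
# panel plane from depth: grey/dark pts
for c,box in((S,(232,185,350,240)),(T,(180,160,340,265))):
    pts=[]
    for v in range(box[1],box[3]):
        for u in range(box[0],box[2]):
            z=c["z_map"][v,u]
            if z>0:
                o,d=ray(c,u,v);pts.append(o+d*z)
    p=np.array(pts);p=p[(p[:,2]>.045)&(p[:,2]<.13)]
    rng=np.random.default_rng(0);best=None
    for _ in range(500):
        a=p[rng.choice(len(p),3,False)];n=np.cross(a[1]-a[0],a[2]-a[0]);L=np.linalg.norm(n)
        if L<1e-6: continue
        n/=L;n*=np.sign(n[2]);i=abs((p-a[0])@n)<.002
        if best is None or i.sum()>best.sum(): best=i
    q=p[best];m=q.mean(0);n=np.linalg.svd(q-m)[2][2];n*=np.sign(n[2])
    print("plane",best.sum(),len(p),m,n,"tilt",np.arccos(n[2]),"yaw",np.arctan2(-n[1],-n[0]))
    for k in P: print(k,(P[k]-m)@n)
E
```

```text
red [328.7 195.4] [322 190  14  13 137] [244.2 222.8] [238 216  13  14 143] [0.5191 0.1537 0.0914] [0.5225 0.153  0.0964] [0.5186 0.1529 0.0949]
green [332.1 213.6] [325 208  15  12 143] [248.1 199.3] [242 193  13  14 139] [0.5678 0.1465 0.1005] [0.5686 0.1467 0.1017] [0.5678 0.146  0.0998]
blue [252.7 199.6] [246 194  14  13 146] [315.3 234.7] [309 228  13  14 146] [0.4976 0.0034 0.0913] [0.5012 0.0034 0.0963] [0.4974 0.0033 0.0939]
white [291.6 202.2] [283 189  19  27 430] [280.8 221.6] [272 206  19  32 456] [0.523  0.0768 0.0964] [0.5242 0.0771 0.098 ] [0.5229 0.0763 0.0964]
red blue 0.15189698570042987 -1.7129362313420577 [-2.15179890e-02 -1.50365085e-01 -1.08459683e-04]
red green 0.05005060726945671 -0.14725958187086657 [ 0.04868123 -0.00722105  0.00911357]
plane 4342 6467 [0.54138621 0.06940763 0.08498004] [-0.26070717  0.03505586  0.96478125] tilt 0.26618580870053404 yaw -0.13366277432049034
red 0.014973220178376273
green 0.010821137150891804
blue 0.015207297143738098
white 0.016044567082490416
plane 6708 15088 [0.54924886 0.12070576 0.08321773] [-0.24877806  0.04879978  0.96733038] tilt 0.25631649496338654 yaw -0.19369851388160317
red 0.01704048695523519
green 0.013393114055491446
blue 0.014950991036407924
white 0.017114074156836707
```

```bash
sleep 0
cat >> h.py <<'E'
from scipy.spatial.transform import Rotation as Ro
YAW=-0.142;TILT=0.26
cy,sy,ct,st=np.cos(YAW),np.sin(YAW),np.cos(TILT),np.sin(TILT)
ex=np.array([ct*cy,ct*sy,st]);ez=np.array([-st*cy,-st*sy,ct]);ey=np.cross(ez,ex)
RT=np.c_[ex,-ey,-ez]
TG={"red":np.array([.520,.153,.0955]),"blue":np.array([.4985,.0033,.0955]),"lamp":np.array([.523,.0768,.0975])-.026*ex+.004*ez}
def rel(tip,R=RT):
    from station import ctrl
    o=ctrl.get_obs();R0=Ro.from_euler("xyz",o["eef_rot"]).as_matrix()
    tcp=tip-.019*R[:,2]
    return np.degrees(Ro.from_matrix(R0.T@R).as_rotvec()).round(2),(R0.T@(tcp-o["ee_pos"])).round(4),o["qpos"].round(3),o["force"].round(2),o["time_s"]
E
python3 -c "
from h import *
print(rel(TG['red']+.06*ez), TG)"
```

```text
(array([-4.13, 14.53, 31.15]), array([ 0.5209, -0.4961,  0.0527]), array([-1.233,  0.3  ,  1.522,  0.   ,  1.321, -0.067]), array([-0.7 , -0.31, -0.01]), 0.1) {'red': array([0.52  , 0.153 , 0.0955]), 'blue': array([0.4985, 0.0033, 0.0955]), 'lamp': array([0.49710878, 0.08050146, 0.09468147])}
```

View pics/t_crop.png

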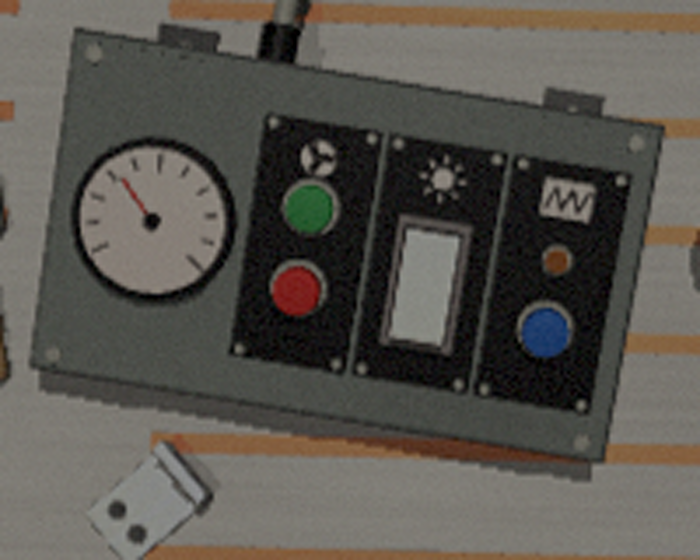

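The crop shows the red button face centred at (296,291), blue at (545,331) and the paddle about (426,284), all in line with the masks. Next I move to hover over red with the gripper closed.

Call:
send_rows(series=[[-1,3,7,0.05,-0.05,0,-1],[-2,6,14,0.1,-0.1,0,-1],[-3,9,21,0.15,-0.15,0,-1],[-4,12,28,0.2,-0.2,0,-1],[-4.1,14.5,31.2,0.25,-0.25,0,-1],[-4.1,14.5,31.2,0.3,-0.29,0.01,-1],[-4.1,14.5,31.2,0.34,-0.33,0.02,-1],[-4.1,14.5,31.2,0.38,-0.36,0.03,-1]], force=10)

```text
time_s: 0.9
ee_pos: [0.3711, -0.1356, 0.2105]
eef_rot: [3.141, -0.261, -0.143]
force: [0.5, 0.1, 0.5]
grip_width: 0.0333
```

```bash
python3 -c "
from h import *
print(rel(TG['red']+.06*ez))"
```

```text
(array([ 0.06, -0.07, -0.08]), array([ 0.0729, -0.3069,  0.0592]), array([-0.501, -0.19 ,  2.092,  0.107,  0.997,  1.167]), array([0.48, 0.07, 0.54]), 0.9)
```

Call:
send_rows(series=[[0,0,0,0.012,-0.048,0.009,-1],[0,0,0,0.024,-0.096,0.018,-1],[0,0,0,0.036,-0.144,0.027,-1],[0,0,0,0.048,-0.19,0.036,-1],[0,0,0,0.06,-0.23,0.045,-1],[0,0,0,0.065,-0.26,0.05,-1],[0,0,0,0.065,-0.26,0.05,-1],[0,0,0,0.065,-0.26,0.05,-1]])

```text
time_s: 1.7
ee_pos: [0.4825, 0.1094, 0.178]
eef_rot: [3.141, -0.259, -0.141]
force: [0.4, -0.6, -0.1]
grip_width: 0.0003
```

```bash
python3 -c "
from h import *
from station import ctrl
print(rel(TG['red']+.06*ez))
c=ctrl.camera('wrist');pickle.dump(c,open('w1.pkl','wb'));cv2.imwrite('pics/w1.png',c['pixels'][:,:,::-1])
for k in TG: print(k,proj(c,TG[k]))
"
```

```text
(array([0.04, 0.08, 0.04]), array([ 0.0087, -0.0485,  0.0087]), array([ 0.192,  0.102,  1.894, -0.108,  0.904,  1.961]), array([ 0.36, -0.6 , -0.07]), 1.7)
red [219.78767016 212.09682611]
blue [414.17423725 212.29380357]
lamp [316.14347402 228.06779972]
```

View pics/w1.png

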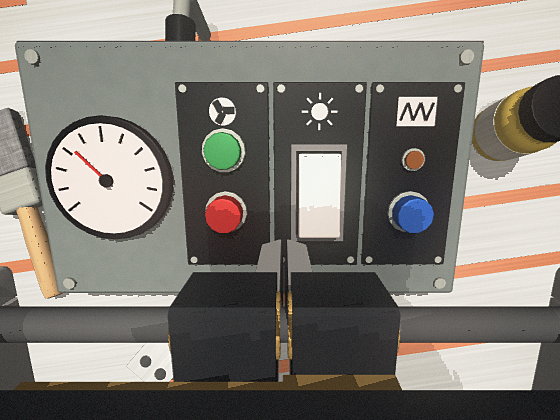

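The wrist view shows red at about (222,212), blue at (413,212) and the paddle spanning (298–342, 152–240). My projected targets fall within about 3 px (2.4 mm) of these. The fan is out, so I go above red.

Call:
send_rows(series=[[0,0,0,0.005,-0.024,0.005,-1],[0,0,0,0.009,-0.047,0.009,-1],[0,0,0,0.009,-0.047,0.02,-1],[0,0,0,0.009,-0.047,0.035,-1],[0,0,0,0.009,-0.047,0.049,-1],[0,0,0,0.009,-0.047,0.049,-1],[0,0,0,0.009,-0.047,0.049,-1]])

```text
time_s: 2.45
ee_pos: [0.5106, 0.1519, 0.1335]
eef_rot: [3.141, -0.259, -0.144]
force: [-0.4, -0.4, 0.5]
grip_width: 0.0004
```

```bash
python3 -c "
from h import *
from station import ctrl
print(rel(TG['red']))
c=ctrl.camera('wrist');cv2.imwrite('pics/w2.png',c['pixels'][:,:,::-1])
"
```

```text
(array([ 0.06,  0.04, -0.09]), array([-0.0009, -0.0025,  0.0201]), array([ 0.269,  0.248,  1.837, -0.142,  0.823,  2.068]), array([-0.37, -0.39,  0.47]), 2.45)
```

View pics/w2.png

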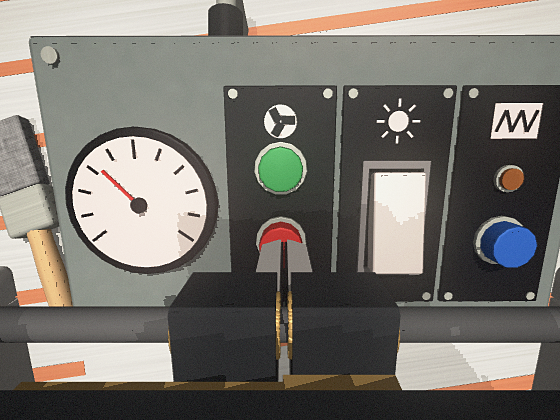

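The finger (x≈284) is over the red button (x≈279), and 20 mm remain to its top. I press to about 7 mm first and watch the force.

Call:
send_rows(series=[[0,0,0,-0.001,-0.002,0.008,-1],[0,0,0,-0.001,-0.002,0.016,-1],[0,0,0,-0.001,-0.002,0.02,-1],[0,0,0,-0.001,-0.002,0.023,-1],[0,0,0,-0.001,-0.002,0.025,-1],[0,0,0,-0.001,-0.002,0.027,-1],[0,0,0,-0.001,-0.002,0.027,-1]])

```text
time_s: 3.2
ee_pos: [0.5169, 0.1537, 0.107]
eef_rot: [3.141, -0.26, -0.143]
force: [-0.7, 0.1, 0.1]
grip_width: 0.0008
```

```bash
python3 -c "
from h import *
r=rel(TG['red']);print(r, r[3]@ez)
"
```

```text
(array([ 0.04,  0.01, -0.04]), array([ 0.0001,  0.0003, -0.0071]), array([ 0.269,  0.3  ,  1.841, -0.149,  0.767,  2.079]), array([-0.67,  0.07,  0.07]), 3.2) 0.24070442213641796
```

Call:
send_rows(series=[[0,0,0,0,0,0.001,-1],[0,0,0,0,0,0.002,-1],[0,0,0,0,0,0.002,-1]])

```text
time_s: 3.5
ee_pos: [0.5175, 0.1537, 0.1053]
eef_rot: [3.141, -0.26, -0.143]
force: [-0.3, -0.9, 2.9]
grip_width: 0.0005
```

```bash
python3 -c "
from h import *
from station import ctrl
r=rel(TG['red']);print(r, r[3]@ez)
for n in ('wrist','scene'):
  c=ctrl.camera(n);p=c['pixels'][:,:,::-1]
  if n=='scene':p=cv2.resize(p[150:270,220:400],None,fx=4,fy=4)
  cv2.imwrite('pics/%s3.png'%n,p)
"
```

```text
(array([ 0.03, -0.01, -0.05]), array([-0.    ,  0.0003, -0.0088]), array([ 0.269,  0.304,  1.841, -0.15 ,  0.763,  2.079]), array([-0.33, -0.91,  2.94]), 3.5) 2.892060811436891
```

View pics/wrist3.png

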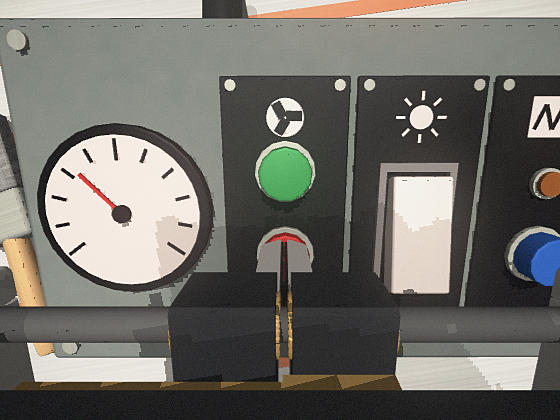

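View pics/scene3.png

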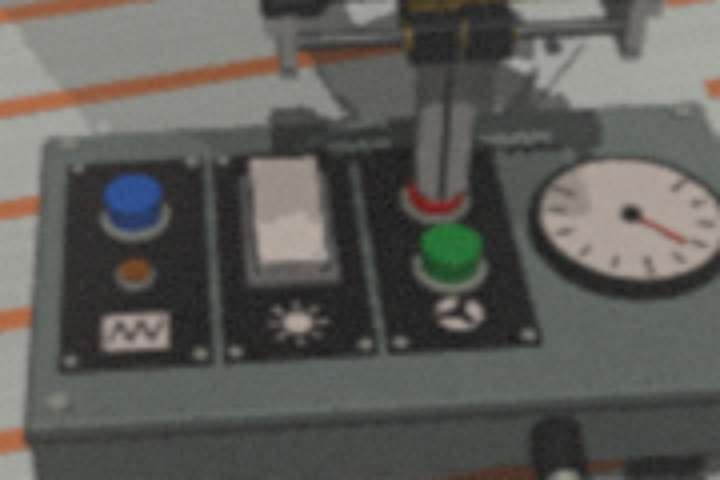

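Green looks popped out and red is low. Contact is 2.9 N, so I push a little more to confirm the end stop.

Call:
send_rows(series=[[0,0,0,0,0,0.001,-1],[0,0,0,0,0,0.002,-1],[0,0,0,0,0,0.002,-1]])

```text
time_s: 3.9
ee_pos: [0.518, 0.1536, 0.1033]
eef_rot: [3.141, -0.26, -0.143]
force: [-1.1, 0.2, 5.5]
grip_width: 0.0006
```

```bash
python3 -c "
from h import *
r=rel(TG['red']);print(r, r[3]@ez)
"
```

```text
(array([ 0.03, -0.  , -0.05]), array([ 0.    ,  0.0003, -0.0109]), array([ 0.269,  0.308,  1.841, -0.15 ,  0.759,  2.079]), array([-1.12,  0.24,  5.46]), 3.9) 5.570253351910886
```

The force rose 2.6 N over 2 mm, which matches the soft stage beyond the end stop. I retract and verify.

Call:
send_rows(series=[[0,0,0,0,0,-0.02,-1],[0,0,0,0,0,-0.05,-1],[0,0,0,0,0.03,-0.065,-1],[0,0,0,0,0.065,-0.065,-1],[0,0,0,0,0.1,-0.065,-1],[0,0,0,0,0.13,-0.065,-1],[0,0,0,0,0.13,-0.065,-1],[0,0,0,0,0.13,-0.065,-1]])

```text
time_s: 4.7
ee_pos: [0.4828, 0.0271, 0.166]
eef_rot: [3.141, -0.26, -0.144]
force: [-0.1, 0.4, 0.1]
grip_width: 0.0006
```

```bash
python3 -c "
from h import *
from station import ctrl
print(rel(TG['blue']+.02*ez))
for n in ('wrist','scene'):
  c=ctrl.camera(n);p=c['pixels'][:,:,::-1]
  pickle.dump(c,open(n+'4.pkl','wb'))
  for k in TG: print(n,k,proj(c,TG[k]))
  if n=='scene':p=cv2.resize(p[150:270,220:400],None,fx=4,fy=4)
  cv2.imwrite('pics/%s4.png'%n,p)
"
```

```text
(array([ 0.05,  0.03, -0.13]), array([0.0002, 0.0213, 0.034 ]), array([-0.   ,  0.084,  1.945, -0.049,  0.856,  1.742]), array([-0.08,  0.41,  0.05]), 4.7)
wrist red [106.53795055 228.17060164]
wrist blue [310.8369375  227.80163673]
wrist lamp [208.05559057 244.63764925]
scene red [328.38933765 194.6622124 ]
scene blue [252.4634148  198.76641036]
scene lamp [290.37585453 191.89667553]
```

View pics/wrist4.png

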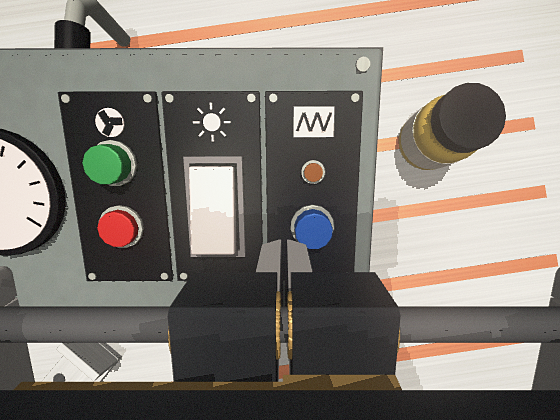

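View pics/scene4.png

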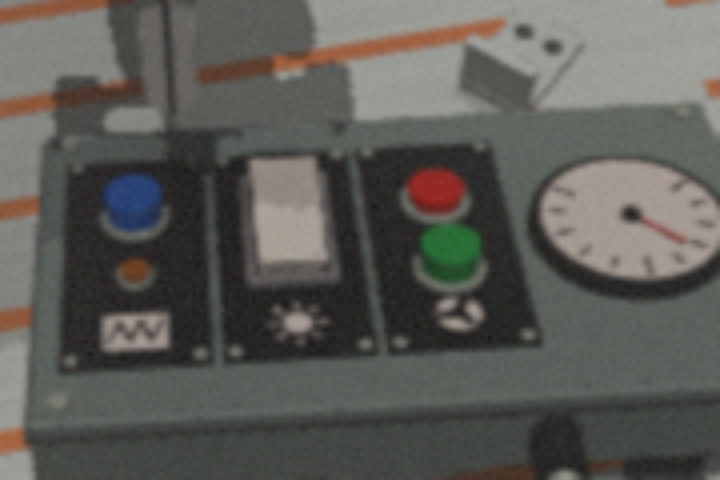

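Red now sits low in both views and green stands out, so the fan is stopped. Blue is at (313,230) in the wrist view against my projection of (311,228). I go above blue and press about 9 mm.

Call:
send_rows(series=[[0,0,0,0,0.022,0.015,-1],[0,0,0,0,0.022,0.034,-1],[0,0,0,0,0.022,0.045,-1],[0,0,0,0,0.022,0.052,-1],[0,0,0,0,0.022,0.057,-1],[0,0,0,0,0.022,0.061,-1],[0,0,0,0,0.022,0.063,-1],[0,0,0,0,0.022,0.063,-1]])

```text
time_s: 5.6
ee_pos: [0.4958, 0.0035, 0.1055]
eef_rot: [3.141, -0.26, -0.143]
force: [-2.3, 2.6, 4.4]
grip_width: 0.0004
```

```bash
python3 -c "
from h import *
r=rel(TG['blue']);print(r, r[3]@ez)
"
```

```text
(array([ 0.02, -0.  , -0.03]), array([ 0.    , -0.0002, -0.0087]), array([-0.055,  0.203,  1.973, -0.035,  0.707,  1.682]), array([-2.29,  2.64,  4.41]), 5.6) 4.940619616547999
```

4.9 N along the normal puts it about 8 mm in. I go 2 mm deeper for margin, then release.

Call:
send_rows(series=[[0,0,0,0,0,0.001,-1],[0,0,0,0,0,0.002,-1],[0,0,0,0,0,0.002,-1]])

```text
time_s: 5.9
ee_pos: [0.4964, 0.0032, 0.1036]
eef_rot: [3.141, -0.26, -0.143]
force: [-2.6, 5.1, 5.8]
grip_width: 0.0006
```

```bash
python3 -c "
from h import *
from station import ctrl
r=rel(TG['blue']);print(r, r[3]@ez)
"
```

```text
(array([ 0.02, -0.02, -0.05]), array([-0.0001, -0.0004, -0.0107]), array([-0.056,  0.207,  1.973, -0.035,  0.702,  1.682]), array([-2.62,  5.11,  5.75]), 5.9) 6.409430595301277
```

There is an odd sideways force of 5 N, possibly the collar brushing the finger. The tap is deep enough, so I release.

Call:
send_rows(series=[[0,0,0,0,0,-0.02,-1],[0,0,0,0,0,-0.05,-1],[0,0,0,0,-0.02,-0.065,-1],[0,0,0,0,-0.045,-0.065,-1],[0,0,0,0,-0.06,-0.065,-1],[0,0,0,0,-0.06,-0.065,-1],[0,0,0,0,-0.06,-0.065,-1]])

```text
time_s: 6.6
ee_pos: [0.4881, 0.0646, 0.1659]
eef_rot: [3.141, -0.259, -0.142]
force: [-0.6, 0.2, 0.1]
grip_width: 0.0008
```

```bash
python3 -c "
from h import *
from station import ctrl
print(rel(TG['lamp']+.02*ez))
for n in ('wrist','scene'):
  c=ctrl.camera(n);p=c['pixels'][:,:,::-1]
  pickle.dump(c,open(n+'5.pkl','wb'))
  for k in TG: print(n,k,proj(c,TG[k]))
  if n=='scene':p=cv2.resize(p[150:270,220:400],None,fx=4,fy=4)
  cv2.imwrite('pics/%s5.png'%n,p)
"
```

```text
(array([ 0.06,  0.04, -0.01]), array([-0.0118, -0.0171,  0.0315]), array([ 0.088,  0.107,  1.92 , -0.078,  0.863,  1.844]), array([-0.61,  0.22,  0.12]), 6.6)
wrist red [157.58535522 227.73336534]
wrist blue [362.04666794 227.7716914 ]
wrist lamp [259.06454896 244.4151656 ]
scene red [328.38933765 194.6622124 ]
scene blue [252.4634148  198.76641036]
scene lamp [290.37585453 191.89667553]
```

View pics/wrist5.png

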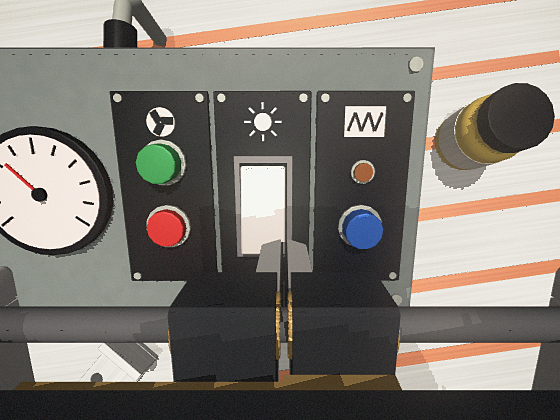

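View pics/scene5.png

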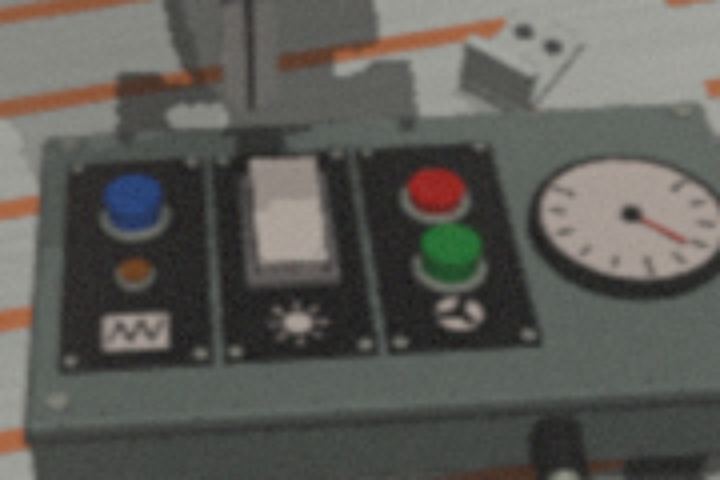

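Blue has sprung back to the same height as before, and red is still in. Now the lamp: the paddle's lateral centre is x≈262 against my projection of 259, so I shift 2 mm towards blue.

Call:
send_rows(series=[[0,0,0,-0.012,-0.015,0.015,-1],[0,0,0,-0.012,-0.015,0.032,-1],[0,0,0,-0.012,-0.015,0.044,-1],[0,0,0,-0.012,-0.015,0.05,-1],[0,0,0,-0.012,-0.015,0.053,-1],[0,0,0,-0.012,-0.015,0.056,-1],[0,0,0,-0.012,-0.015,0.058,-1],[0,0,0,-0.012,-0.015,0.058,-1]])

```text
time_s: 7.5
ee_pos: [0.4937, 0.0792, 0.1071]
eef_rot: [3.141, -0.26, -0.143]
force: [-0.3, 0.2, 0.4]
grip_width: 0.0003
```

```bash
python3 -c "
from h import *
r=rel(TG['lamp']);print(r, r[3]@ez)
"
```

```text
(array([ 0.04, -0.01, -0.05]), array([-0.0002, -0.0017, -0.0062]), array([ 0.12 ,  0.214,  1.954, -0.101,  0.725,  1.901]), array([-0.26,  0.15,  0.36]), 7.5) 0.41952600873597257
```

Call:
send_rows(series=[[0,0,0,0,0,0.001,-1],[0,0,0,0,0,0.002,-1],[0,0,0,0,0,0.003,-1],[0,0,0,0,0,0.003,-1]])

```text
time_s: 7.9
ee_pos: [0.4943, 0.0792, 0.1041]
eef_rot: [3.141, -0.26, -0.143]
force: [-5.5, 0.8, 5.7]
grip_width: 0.0006
```

```bash
python3 -c "
from h import *
r=rel(TG['lamp']);print(r, r[3]@ez)
"
```

```text
(array([ 0.04,  0.02, -0.04]), array([ 0.0001, -0.0017, -0.0092]), array([ 0.119,  0.22 ,  1.954, -0.102,  0.718,  1.901]), array([-5.49,  0.82,  5.74]), 7.9) 6.974079104818686
```

At 7 N the paddle is well into its end-of-travel give. I retract and check.

Call:
send_rows(series=[[0,0,0,0,0,-0.02,-1],[0,0,0,0,0,-0.05,-1],[0,0,0,0,0,-0.09,-1],[0,0,0,-0.03,0,-0.12,-1],[0,0,0,-0.06,0,-0.13,-1],[0,0,0,-0.06,0,-0.13,-1],[0,0,0,-0.06,0,-0.13,-1]])

```text
time_s: 8.6
ee_pos: [0.4042, 0.0924, 0.2147]
eef_rot: [-3.142, -0.261, -0.142]
force: [0.3, -0.2, 0.1]
grip_width: 0.0006
```

```bash
python3 -c "
from h import *
from station import ctrl
print(rel(TG['lamp']))
for n in ('wrist','scene','top'):
  c=ctrl.camera(n);p=c['pixels'][:,:,::-1]
  if n=='scene':
    a=pickle.load(open('scene0.pkl','rb'))['pixels'][:,:,::-1]
    p=np.vstack([cv2.resize(q[145:270,170:470],None,fx=2.3,fy=2.3) for q in (a,p)])
  cv2.imwrite('pics/%s6.png'%n,p)
"
```

```text
(array([ 0.  , -0.07, -0.02]), array([ 0.0594, -0.0014,  0.1212]), array([ 0.187, -0.135,  2.036, -0.1  ,  0.995,  1.944]), array([ 0.34, -0.19,  0.14]), 8.6)
```

View pics/wrist6.png

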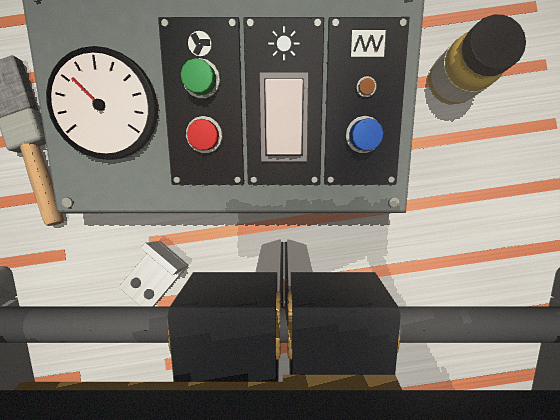

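View pics/scene6.png

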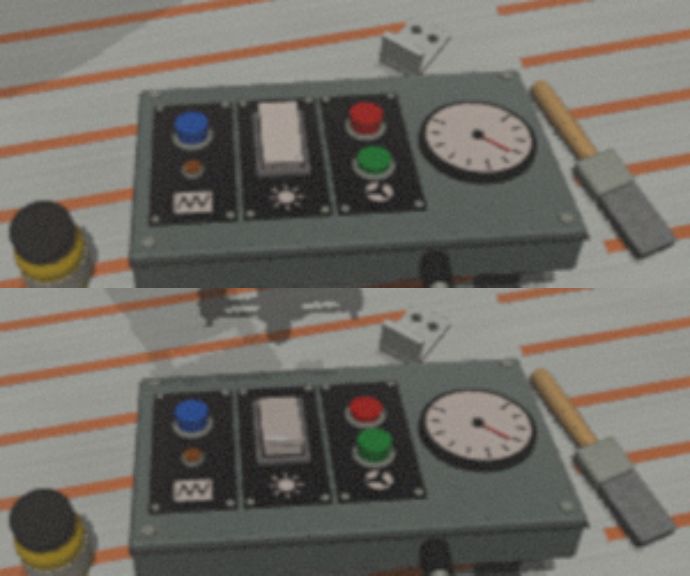

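Comparing before and after in the scene view, the paddle has tipped with its far end raised, red is low, green and blue are out, and the bracket, brush and jar have not moved. I measure the paddle angle by depth, then hand in.

```bash
python3 -c "
from h import *
from station import ctrl
c=ctrl.camera('wrist')
def pl(u0,v0,u1,v1):
  p=[]
  for v in range(v0,v1):
    for u in range(u0,u1):
      o,d=ray(c,u,v);p.append(o+d*c['z_map'][v,u])
  p=np.array(p);m=p.mean(0);n=np.linalg.svd(p-m)[2][2];n*=np.sign(n[2]);return m,n
m,n=pl(270,85,297,150);print('paddle tilt vs panel',np.arctan2(n@ex,n@ez),(m-TG['red'])@ez+.021)
for k,b in dict(red=(195,125,210,140),green=(192,70,204,82),blue=(362,128,374,140)).items():
  m,n=pl(*b);print(k,'height over panel',(m-TG['red'])@ez+.021)
"
```

```text
paddle tilt vs panel 0.7437553315392512 0.018986454496822694
red height over panel 0.013900630613651785
green height over panel 0.01953356932938028
blue height over panel 0.02363848784612984
```

The paddle tilt of 0.74 is implausible, probably depth outliers. I redo it with a robust fit.

```bash
python3 -c "
from h import *
from station import ctrl
from scipy.stats import theilslopes
for nm,c,b in (('now',ctrl.camera('wrist'),(272,88,296,148)),('start',pickle.load(open('w1.pkl','rb')),(306,160,334,230))):
  p=[]
  for v in range(b[1],b[3],2):
    for u in range(b[0],b[2],2):
      z=c['z_map'][v,u]
      if z>0:
        o,d=ray(c,u,v);p.append(o+d*z)
  p=np.array(p)-TG['red'];x=p@ex;h=p@ez+.021
  r=theilslopes(h,x);print(nm,len(p),'slope',r[0],'median h',np.median(h),np.percentile(h,[2,98]))
"
```

```text
now 356 slope 0.1542904985116892 median h 0.01776445898458135 [0.01343053 0.02215712]
start 488 slope -0.163029026194022 median h 0.017588378922673766 [0.01299389 0.02216534]
```

The slope went from −0.163 to +0.154, a change of 0.317 rad, so the paddle is fully over.

```bash
python3 -c "
from station import ctrl
print(ctrl.get_obs()['time_s'],ctrl.hand_in())"
```

```text
the job is handed in; nothing more can be done
8.85 None
```

The bench is shut down and the job is handed in, at 8.85 s of robot time. With the closed fingertips I pressed in the red fan-stop, tapped the blue filter-clean about 10 mm deep and let it out, then tipped the lamp paddle to off.

**Last checks**
- **Fan-stop:** red stays in, about 14 mm off the panel, and green has popped out. The press peaked at about 5.6 N, in the soft give past the end of travel.
- **Filter-clean:** blue is back out, at about 23 mm by depth. I tapped it only after the pictures showed red in. The press peaked at about 6.4 N.
- **Lamp paddle:** its slope went from −0.163 to +0.154 rad against the panel, a change of 0.317 of the expected 0.32. The press peaked at about 7 N.
- **Bystanders:** the bracket, brush and jar look unmoved in the before and after pictures.

**Checks that disagreed**
- My first fit of the paddle's tilt gave an implausible 0.74 rad. I put that down to depth outliers and replaced it with a robust fit.
- There was an unexplained sideways force of about 5 N during the blue press. It may have been the button's collar; it was gone after release.
- The depth heights of the buttons differ from the nominal 21 mm when out (14 mm when in) by up to 2.6 mm.

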